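# Space the deck slats of a model footbridge

## Task

Set the three wooden slats of the model footbridge to equal gaps of exactly one spacer thickness: take the orange spacer by its handle and, starting at the red end board and stepping outwards, bring its flat side (blue stripe) lightly against the board already set and press it gently down, so that its taper pushes the next slat out, until its shoulder plate is on or just above the boards; check there for a moment that its flat side still rests against the board already set. Touch the boards only with the spacer, do not force them or shift those already set, hang the spacer back in its holder, let go, and leave the other things on the table alone.

Things in the scene. Friction and masses are not known exactly. Their poses are not given: they have to be found in the camera images.
- bridge: model footbridge fixed to the table: plywood base 170 x 200 mm, 6 mm thick, two green stringers, board tops 76 mm above the table. Origin: centre of its underside. Its y axis runs along the row, from the red end board to slat 3; x runs along the boards. Between the stringers (inner faces at x = -60 and +60 mm) it is open under the boards down to the base.
- end_board: centre of the top face of the red end board of the bridge, 160 mm (x) x 24 mm (y) x 12 mm thick, which never moves; 69 mm to the -y side of the bridge's origin; axes as the bridge's. Slats 1 to 3 follow on its +y side.
- slat1: wooden deck slat 1, the one next to the red end board: 160 mm along x, 24 mm wide along y (the row), 12 mm thick. Origin at the centre of its top face; axes as the bridge's. It can only slide along the row, stiffly (about 6 N plus 25 N per m/s to move it), and stays where it is left. Starts 4 to 9 mm too near the red end for its final place.
- slat2: wooden deck slat 2, the middle one: 160 mm along x, 24 mm wide along y (the row), 12 mm thick. Origin at the centre of its top face; axes as the bridge's. It can only slide along the row, stiffly (about 6 N plus 25 N per m/s to move it), and stays where it is left. Starts 4 to 9 mm too near the red end for its final place.
- slat3: wooden deck slat 3, the one farthest from the red end board: 160 mm along x, 24 mm wide along y (the row), 12 mm thick. Origin at the centre of its top face; axes as the bridge's. It can only slide along the row, stiffly (about 6 N plus 25 N per m/s to move it), and stays where it is left. Starts 4 to 9 mm too near the red end for its final place.
- spacer_grip (a point): centre of the handle of the loose orange spacer (about 120 g). Axes: z up out of the handle, y through its thickness, x across. Handle 22 mm thick (y), 40 mm wide (x), 50 mm high, this point half-way up. A blue stripe on the handle's top marks the -y side, where the blade below is flat. A black shoulder plate, 44 (y) x 56 (x) mm, lies 25 to 30 mm below this point.
- spacer_nose (a point): centre of the lower end (nose) of the spacer's blade, 92 mm below the handle's centre and 8.5 mm to its -y side; same axes. The blade is 40 mm wide (x) and reaches 62 mm below the shoulder plate: its upper 18 mm are 22 mm thick (the gap to set), then it tapers to 5 mm at the nose. Its -y face is flat and plumb, in line with the handle's; only its +y face slopes.
- holder: grey open-topped holder fixed to the table, 66 (x) x 46 (y) mm, 72 mm high, inside 50 x 30 mm, on a 90 x 70 mm foot. Origin: centre of its underside. The spacer hangs in its middle, shoulder plate on the rim, axes nearly parallel to the holder's, its handle's centre 102 mm above the table.
- spacer: the whole spacer; origin 30 mm below the centre of its handle, on the underside of the shoulder plate; axes as the handle's.
- screwdriver: screwdriver lying on the table beyond the bridge, about 200 mm long; bystander.
- glue: glue bottle with red cap, 44 mm across, 110 mm high, standing; origin at its underside; bystander.
- tape: yellow roll of tape, 90 mm across, 24 mm high, lying flat; origin at its underside; bystander.
Mind the look-alikes: they are no part of the job. Of the things shaped like the spacer, the orange one is meant.

How it is judged:
By the outcome, as a careful person would: the job done as asked, in the order asked, and still so for the second after the job is handed in, with the robot touching nothing.
It also fails if it takes over 72 s, if anything falls off the work surface, if the arm or the gripper's body presses on something with over 40 N, if the wrist force passes 120 N, or if a joint passes its speed limit or range.

## Robot

A 6-joint arm with a two-finger parallel gripper is mounted at the origin on the work surface. World frame = base frame: x ahead of the robot, y to its left, z up, the work surface at z = 0. Lengths are in m, angles in rad, forces in N, time in s.
With the tool pointing down it reaches from about 0.35 to 0.875 m from the base axis. Payload 4.2 kg.
Tool frame: the origin (TCP) lies at the very end of the fingers, on their centre line; the grasp point (between the pads) lies ctrl.grasp_offset behind it (ctrl.grasp_offset is the distance from the TCP to the grasp point, in m); z points along the fingers, y is the line along which they close (so a half turn about z gives the same grasp; the last joint's range is limited). The gripper opens to 85 mm and grips with 20 to 120 N. Pads are 22 mm wide; open, the fingers measure 114 mm over their backs; the gripper's body (76 mm by 85 mm) begins 54 mm behind the grasp point. The pads swing forward as they close: fully open they stand 13 mm farther back than shut.
Start: joints at [1.461, 0.385, 0.008, 0, -1.194, -0.259], TCP at [0.225, 0.583, 0.192] pointing down, gripper open.
Joint ranges: [-3.14, 3.14], [-1.21, 2.06], [-1.07, 1.41], [-3.16, 2.05], [-2.99, -0.16], [-3.1, 3.1]. Speed limits (rad/s): [2.79, 2.79, 3.14, 3.14, 3.14, 3.14].

## Interface

Orientations are given as a rotation vector (axis times angle).
In Python, from plant import ctrl gives the robot as it stands. The module is installed in compiled form; this text tells all that it offers.
- The arm moves only by the tool servo_tool, never from a script. Its argument "series" is text: rows parted by semicolons, each of 7 numbers parted by spaces: the shift along the tool's x, y, z in units of 10 cm (1.0 is 10 cm), then the turn, a rotation vector about the tool's x, y, z in units of 180 degrees (1.0 is 180 degrees), then the gripper command: -1 is fully open, 1 is shut, values between are in proportion. In form: dx dy dz rx ry rz hand; .... A call has 1 to 5 rows; each row is the pose to reach, as a shift and turn from the pose commanded when the call began, along the tool's axes at that moment, turning the shorter way round; what a row does not reach only later rows make up. A row lasts 1/10 s, in which the tool goes at most 50 mm and 8.59 degrees, less where a joint would pass 70% of its speed; a pose out of reach is approached as far as the arm can. A call with a number of a shift or a turn outside -1 to 1 is refused whole. A call with a gripper value outside its range is refused whole. The fingers move at their own pace and stop on an object; "force" is the grip in N (left out, the last holds). Time passes only in rows, so rows that repeat a pose let the fingers close. It gives the time, the measured TCP pose, the force, the opening and the grip force at its end, in the units of the state.
- ctrl.get_state(): the state, without advancing time (a new reading comes with each control period).
- ctrl.read_camera(name): name is "scene" or "top"; returns (picture, depth): 400x640x3 uint8, red, green, blue; 400x640 float32, m along the optical axis (not along the pixel's ray), 0 where there is no reading.
- ctrl.calibration(name): a dict with "fx", "fy", "cx", "cy" (pixels), "distortion" ([k1, k2, p1, p2, k3] as OpenCV has them; the pictures are not rectified), "T" (4x4, takes a point from camera to world coordinates). Camera axes: x right, y down, z forward; pixel columns grow to the right and rows downward; lengths in m; the calibration is good to about 2 mm. A picture is of the moment at which its call begins. calibration takes no time and is no camera call.
- ctrl.hand_in(): hands the job in; it is judged then, once.
The state is a dict: "t": time; "qpos": joint angles; "joint_vel": joint speeds; "joint_torque": joint torques, N m; "eef_pos": TCP position; "orientation": TCP orientation; "wrist_force": force on the tool from outside, world axes, zero at the start; "torque": the same for the moment, N m; "opening": finger opening in m; "gripper_force": force on a finger pad.
Only numpy, scipy, OpenCV 4.12 (cv2) and the standard library are available. Lean on these libraries where they do the work, as an engineer would, in place of code of your own. Each camera call takes 0.05 s, during which the arm holds its last target. There are 200 camera calls.

## Working session

There is one attempt and no reset: what is moved stays moved. The work goes in short steps, Python scripts to look and compute and a tool call to move; the robot and the scene stay as the last step left them, time stands still between calls to the robot, and variables do not carry over. Pictures are saved under pics/ and viewed, at most 10 in all, crops included, and the job is handed in when it is done.

Besides the shell and the picture viewer there is one more tool, called after "Emit:" in YAML: its name, and indented under it one key for each argument. servo_tool: Moves the arm, as the interface text tells. Its arguments: {"type":"object","properties":{"series":{"type":"string"},"force":{"type":"number"}},"required":["series"]}

```bash
mkdir -p pics; python3 - <<'E'
from plant import ctrl
import cv2,numpy as np,pickle
print(ctrl.get_state(),ctrl.grasp_offset)
d={}
for n in("scene","top"):
    p,z=ctrl.read_camera(n);d[n]=(p,z);c=ctrl.calibration(n);print(n,c)
    cv2.imwrite(f"pics/{n}0.png",p[...,::-1])
pickle.dump(d,open("d0.pkl","wb"))
E
```

```text
{'t': 0.0, 'qpos': array([ 1.46059126e+00,  3.85543377e-01,  6.62765070e-03, -4.56622466e-04,
       -1.19400206e+00, -2.58578036e-01]), 'joint_vel': array([-0.00252241, -0.00049056, -0.00131757,  0.00267042, -0.0012484 ,
       -0.00091631]), 'joint_torque': array([ 8.72661549e-04, -3.92292166e+01,  1.88399827e+01,  4.18606728e+00,
       -4.69198159e-03,  2.55731990e-06]), 'eef_pos': array([0.2250706 , 0.58235406, 0.19043664]), 'orientation': array([ 3.08617714e+00, -5.75872381e-01, -4.17554532e-04]), 'wrist_force': array([-0.6633047 ,  0.09461164, -0.52516984]), 'torque': array([-0.02347529,  0.02208676, -0.02215112]), 'gripper_force': 0.0, 'opening': 0.08535139041888881} 0.0187
scene {'fx': 520.5149734722885, 'fy': 520.5149734722885, 'cx': 320.39965135990576, 'cy': 200.08061842062895, 'distortion': array([-0.04667045,  0.        ,  0.        ,  0.        ,  0.        ]), 'T': array([[ 0.44595985,  0.58948309, -0.67352022,  1.28856596],
       [ 0.89499673, -0.30212618,  0.32817773, -0.39955549],
       [-0.01003287, -0.74915249, -0.66232159,  0.87411238],
       [ 0.        ,  0.        ,  0.        ,  1.        ]])}
top {'fx': 403.2529829155175, 'fy': 403.2529829155175, 'cx': 321.57065611009466, 'cy': 202.75093812982365, 'distortion': array([-0.10002024,  0.        ,  0.        ,  0.        ,  0.        ]), 'T': array([[ 0.029214  , -0.9945999 ,  0.09958706,  0.40132586],
       [-0.99924509, -0.03161155, -0.02258226, -0.01012002],
       [ 0.02560841, -0.09885216, -0.99477257,  1.11581529],
       [ 0.        ,  0.        ,  0.        ,  1.        ]])}
```

View pics/scene0.png

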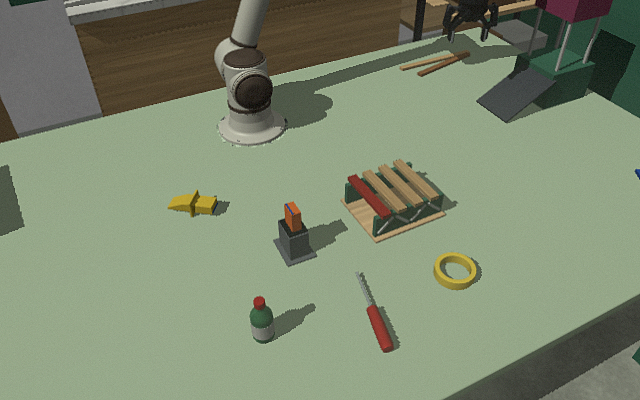

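View pics/top0.png

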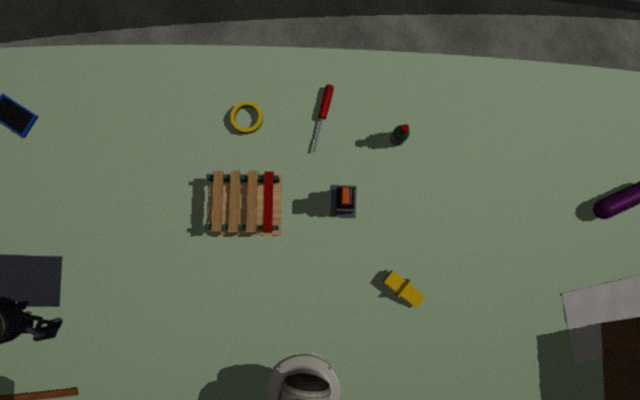

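The scene shows the orange spacer in its grey holder at scene (292,217) and top (345,197). The red end board is at scene (368,196) and top (268,202), with slats 1–3 to its left in the top view, towards world +y.

These could be taken for the spacer: the orange piece in the holder at scene (292,217), and the yellow piece lying at scene (195,205), top (404,289). I choose the orange one and will check it in a close crop.

```bash
cat >h.py <<'E'
import cv2,numpy as np
from plant import ctrl
def ray(n,uv):
    c=ctrl.calibration(n);K=np.array([[c['fx'],0,c['cx']],[0,c['fy'],c['cy']],[0,0,1]])
    p=cv2.undistortPoints(np.array(uv,float).reshape(-1,1,2),K,c['distortion'])[:,0]
    T=c['T'];return T[:3,3],np.c_[p,np.ones(len(p))]@T[:3,:3].T
def onz(n,uv,z):
    o,d=ray(n,uv);return o+d*((z-o[2])/d[:,2])[:,None]
def cloud(n,z):
    v,u=np.mgrid[:400,:640];o,d=ray(n,np.c_[u.ravel(),v.ravel()])
    return (o+d*z.reshape(-1,1)).reshape(400,640,3)
def proj(n,P):
    c=ctrl.calibration(n);K=np.array([[c['fx'],0,c['cx']],[0,c['fy'],c['cy']],[0,0,1]]);Ti=np.linalg.inv(c['T'])
    return cv2.projectPoints(np.array(P,float).reshape(-1,1,3),Ti[:3,:3],Ti[:3,3],K,c['distortion'])[0][:,0]
E
python3 - <<'E'
from h import *
import pickle
d=pickle.load(open("d0.pkl","rb"))
a=cv2.resize(d['scene'][0][190:270,262:328],None,fx=6,fy=6,interpolation=cv2.INTER_CUBIC)
b=cv2.resize(d['top'][0][165:240,200:365],None,fx=4.8,fy=4.8,interpolation=cv2.INTER_CUBIC)
e=cv2.resize(d['scene'][0][150:245,335:450],None,fx=3.4,fy=3.4,interpolation=cv2.INTER_CUBIC)
H=np.zeros((600,800,3),np.uint8);a=cv2.resize(a,None,fx=.5,fy=.5)
H[:a.shape[0],:a.shape[1]]=a;H[240:240+b.shape[0],:b.shape[1]]=b;e=cv2.resize(e,None,fx=.7,fy=.7);H[:e.shape[0],400:400+e.shape[1]]=e
cv2.imwrite("pics/crop1.png",H[...,::-1])
for n in d:
    img,z=d[n];C=cloud(n,z);hsv=cv2.cvtColor(img,cv2.COLOR_RGB2HSV)
    lo={'scene':(150,245,335,450),'top':(165,240,200,290)}[n]
    r0,r1,c0,c1=lo;S=C[r0:r1,c0:c1];h=hsv[r0:r1,c0:c1]
    m=(abs(S[...,2]-.076)<.006)
    red=m&((h[...,0]<5)|(h[...,0]>172))&(h[...,1]>180);wood=m&(h[...,0]>8)&(h[...,0]<22)
    for nm,k in(('red',red),('wood',wood)):
        N,L,st,ce=cv2.connectedComponentsWithStats(k.astype(np.uint8),connectivity=4)
        for i in range(1,N):
            if st[i,4]>40:
                q=np.argwhere(L==i)[:,::-1]+[c0,r0]
                P=onz(n,q,.076)[:,:2];w,V=np.linalg.eigh(np.cov(P.T))
                print(n,nm,st[i],P.mean(0).round(4),np.sqrt(12*w).round(4),np.degrees(np.arctan2(V[1,1],V[0,1])).round(2),S[...,2][L==i].mean().round(4))
    r0,r1,c0,c1={'scene':(190,270,262,328),'top':(170,230,320,365)}[n];S=C[r0:r1,c0:c1];h=hsv[r0:r1,c0:c1]
    k=(h[...,0]<15)&(h[...,1]>150)&(h[...,2]>90);print(n,'orange',k.sum(),S[k][:,2].min(),S[k][:,2].max())
    q=np.argwhere(k)[:,::-1]+[c0,r0]
    kk=S[k][:,2]>.120;P=onz(n,q[kk],.127)[:,:2];w,V=np.linalg.eigh(np.cov(P.T));print(kk.sum(),P.mean(0),np.sqrt(12*w),np.degrees(np.arctan2(V[1,1],V[0,1])))
    k=(abs(S[...,2]-.072)<.009)&(h[...,2]<100);q=np.argwhere(k)[:,::-1]+[c0,r0];P=onz(n,q,.077)[:,:2];print(n,'plate',k.sum(),P.mean(0),np.median(S[k][:,2]))
E
```

```text
scene wood [ 58  10  46  40 449] [0.5122 0.2359] [0.0267 0.1576] -178.94 0.0742
scene wood [ 44  14  44  43 476] [0.5131 0.1915] [0.0269 0.1588] -179.16 0.0744
scene wood [ 28  20  44  42 485] [0.5145 0.1455] [0.0268 0.1584] -179.02 0.0741
scene orange 282 -0.0032780776125337363 0.12945256483452217
110 [ 0.5270047  -0.09470453] [0.02373111 0.04280856] 172.3408364447718
scene plate 322 [ 0.54093539 -0.10338345] 0.0743096532797668
top red [ 63   7  10  60 493] [0.5045 0.1061] [0.0215 0.1581] -178.65 0.0751
top wood [ 11   6  12  61 583] [0.5013 0.238 ] [0.0251 0.1584] -179.16 0.0749
top wood [ 29   6  11  61 519] [0.5019 0.1938] [0.0226 0.1591] -179.03 0.0748
top wood [ 46   6  11  61 570] [0.5028 0.1486] [0.0246 0.1579] -179.15 0.0749
top orange 102 0.12290444162530834 0.1301807570157646
102 [ 0.52083772 -0.09102733] [0.01514706 0.04173102] -179.8941581585985
top plate 269 [ 0.51501701 -0.09249678] 0.07505555108665396
```

View pics/crop1.png

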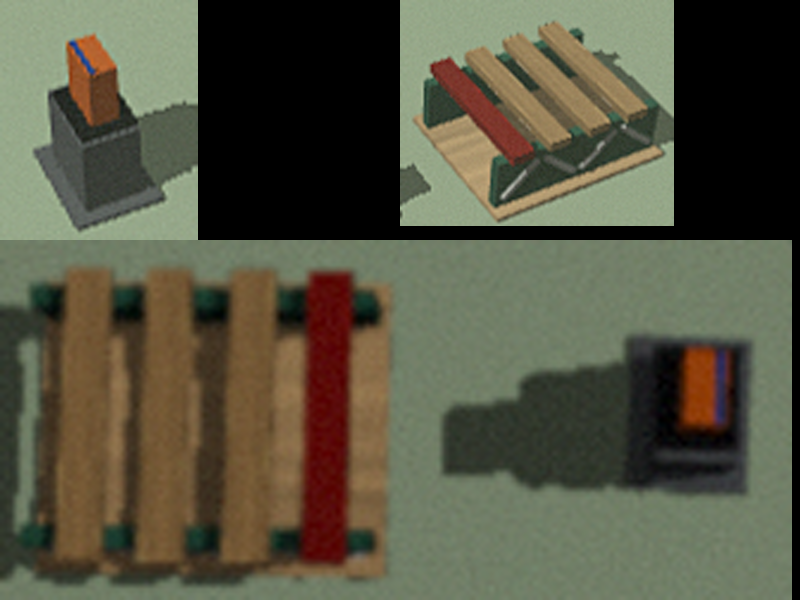

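The crop confirms the choice: an orange handle in the holder with its blue stripe on the world −y side, the same side as the red board. The two cameras disagree by about 1 cm in x, so I'll check them against each other.

```bash
python3 - <<'E'
from h import *
import pickle
d=pickle.load(open("d0.pkl","rb"))
for n in d:
    img,z=d[n];C=cloud(n,z);hsv=cv2.cvtColor(img,cv2.COLOR_RGB2HSV);H=hsv[...,0]
    # table plane
    m=(z>0)&(abs(C[...,2])<.03)&(C[...,0]>.3)&(C[...,0]<.8)&(abs(C[...,1])<.35)&(H>40)&(H<85)
    P=C[m];A=np.c_[P[:,:2]-[.5,.1],np.ones(len(P))];print(n,'table',np.linalg.lstsq(A,P[:,2],rcond=None)[0].round(4))
    m=(H>20)&(H<32)&(hsv[...,1]>170);N,L,st,ce=cv2.connectedComponentsWithStats(m.astype(np.uint8))
    for i in range(1,N):
        if st[i,4]>60:
            q=np.argwhere(L==i)[:,::-1];h,_=q,0
            (c,_,_)=cv2.fitEllipse(cv2.convexHull(q.astype(np.float32)));print('yellow',st[i],onz(n,[c],.015),C[L==i].mean(0))
    # board tops by depth
    sel=(abs(C[...,2]-.076)<.003)&(C[...,0]>.45)&(C[...,0]<.57)&(C[...,1]>.08)&(C[...,1]<.27)
    y=C[sel][:,1];hh,e=np.histogram(y-.016*(C[sel][:,0]-.5),np.arange(.08,.27,.004));print(hh)
    P=C[(C[...,2]>.118)&(C[...,0]>.45)&(C[...,0]<.57)&(abs(C[...,1]+.09)<.05)];print('handle',len(P),P.mean(0),P.min(0),P.max(0))
E
```

```text
scene table [ 0.0019 -0.0003 -0.0003]
yellow [168 190  49  27 716] [[ 0.28191335 -0.26186806  0.015     ]] [ 0.29760203 -0.26278227  0.02869852]
[ 0  0  0 37 48 57 50 43 48 22  0  0  0 10 53 43 47 42 47 35  2  0  0  0
  1 37 45 46 44 46 44 23  0  0  0  0 29 42 42 39 44 39 26  0  0  0  0]
handle 174 [ 0.52712594 -0.09597999  0.12516406] [ 0.50220185 -0.10644094  0.11826644] [ 0.54543595 -0.08341657  0.1297221 ]
top table [-0.0009 -0.0006 -0.0009]
yellow [230 102  33  31 393] [[0.74718846 0.18478718 0.015     ]] [0.745365   0.18406195 0.02255701]
yellow [384 271  40  36 638] [[ 0.28387484 -0.26523465  0.015     ]] [ 0.28522157 -0.26106136  0.03322183]
[ 0  0  0 20 64 62 54 68 49 49  0  0  0  0 48 65 52 49 62 61 15  0  0  0
  0 11 60 50 61 60 58 11  0  0  0  0 30 55 58 58 59 56 40  0  0  0  0]
handle 156 [ 0.52156886 -0.09386151  0.12643009] [ 0.5016293  -0.10504821  0.11854116] [ 0.54212981 -0.08282026  0.1303682 ]
```

The choice stands: the orange handle is centred near (0.521, −0.094) with its top at z ≈ 0.127. That agrees with the description (0.102 + 0.025). Now I move there high up.

Emit:
servo_tool:
  series: "0.33 0.33 0 0 0 0 -1; 0.66 0.66 0 0 0 0 -1; 1 1 0 0 0 0 -1"
  force: 60

```text
t: 0.4
eef_pos: [0.2826, 0.452, 0.1907]
orientation: [3.087, -0.574, -0.0]
wrist_force: [1.0, 0.7, 0.2]
opening: 0.0856
gripper_force: 0.0
```

Emit:
servo_tool:
  series: "0.33 0.33 0 0 0 0 -1; 0.66 0.66 0 0 0 0 -1; 1 1 0 0 0 0 -1"

```text
t: 0.7
eef_pos: [0.3399, 0.3223, 0.1913]
orientation: [3.088, -0.575, -0.0]
wrist_force: [1.3, 0.2, 0.8]
opening: 0.0854
gripper_force: 0.0
```

Emit:
servo_tool:
  series: "0.33 0.33 0 0 0 0 -1; 0.66 0.66 0 0 0 0 -1; 1 1 0 0 0 0 -1"

```text
t: 1.0
eef_pos: [0.3971, 0.1931, 0.1914]
orientation: [-3.088, 0.575, 0.0]
wrist_force: [1.1, 0.9, 0.4]
opening: 0.085
gripper_force: 0.0
```

Emit:
servo_tool:
  series: "0.33 0.33 0 0 0 0 -1; 0.66 0.66 0 0 0 0 -1; 1 1 0 0 0 0 -1"

```text
t: 1.3
eef_pos: [0.4543, 0.0638, 0.1915]
orientation: [-3.088, 0.575, 0.0]
wrist_force: [0.2, 1.0, -0.2]
opening: 0.0854
gripper_force: 0.0
```

Emit:
servo_tool:
  series: "0.5 0.5 0 0 0 -0.04 -1; 1 1 0 0 0 -0.08 -1; 1 1 0 0 0 -0.123 -1;1 1 0 0 0 -0.123 -1"

```text
t: 1.7
eef_pos: [0.5122, -0.0671, 0.1907]
orientation: [3.141, 0.024, -0.002]
wrist_force: [-0.7, 1.0, 0.4]
opening: 0.0855
gripper_force: 0.0
```

Emit:
servo_tool:
  series: "0.09 0.27 0.1 0 0 0 -1; 0.09 0.27 0.3 0 0 0 -1; 0.09 0.27 0.5 0 0 0 -1; 0.09 0.27 0.6 0 0 0 -1; 0.09 0.27 0.6 0 0 0 -1"

```text
t: 2.2
eef_pos: [0.5196, -0.0906, 0.1299]
orientation: [3.141, 0.027, -0.006]
wrist_force: [-0.8, 0.6, -0.2]
opening: 0.0853
gripper_force: 0.0
```

```bash
python3 - <<'E'
from h import *
out=[]
for n,(r0,r1,c0,c1) in(("scene",(150,270,240,340)),("top",(130,250,290,390))):
    p,z=ctrl.read_camera(n)
    for P in ([.521,-.094,.127],ctrl.get_state()['eef_pos']):
        u=proj(n,[P])[0];print(n,u)
    out.append(cv2.resize(p[r0:r1,c0:c1],None,fx=4,fy=4,interpolation=cv2.INTER_CUBIC))
cv2.imwrite("pics/near1.png",np.hstack(out)[...,::-1]);print(ctrl.get_state()['eef_pos'])
E
```

```text
scene [291.69487728 207.06186782]
scene [293.03783076 205.00594667]
top [346.62178079 195.22245121]
top [345.34916771 194.78477669]
[ 0.52136936 -0.09040559  0.13206717]
```

View pics/near1.png

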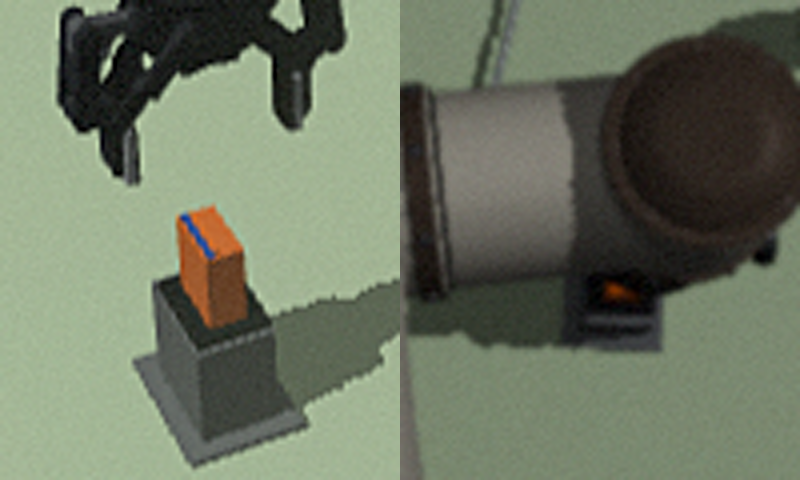

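The fingers straddle the orange handle, whose top is at scene (293,207); the tips are at about scene (273,195) and (314,182). I lower and grip.

Emit:
servo_tool:
  series: "0 0.03 0.12 0 0 0 -1; 0 0.03 0.24 0 0 0 -1; 0 0.03 0.36 0 0 0 -1; 0 0.03 0.47 0 0 0 -1; 0 0.03 0.49 0 0 0 -1"

```text
t: 2.8
eef_pos: [0.5196, -0.0935, 0.0805]
orientation: [3.141, 0.027, -0.006]
wrist_force: [-0.4, 0.6, -0.6]
opening: 0.0855
gripper_force: 0.0
```

Emit:
servo_tool:
  series: "0 0 0 0 0 0 0; 0 0 0 0 0 0 1; 0 0 0 0 0 0 1;0 0 0 0 0 0 1;0 0 0 0 0 0 1"
  force: 60

```text
t: 3.3
eef_pos: [0.5214, -0.0936, 0.0833]
orientation: [3.141, 0.028, 0.002]
wrist_force: [0.5, -0.5, 1.9]
opening: 0.0195
gripper_force: 58.5
```

Emit:
servo_tool:
  series: "0 0 0 0 0 0 1; 0 0 0 0 0 0 1;0 0 0 0 0 0 1"

```text
t: 3.6
eef_pos: [0.5214, -0.0937, 0.0832]
orientation: [3.141, 0.028, 0.002]
wrist_force: [-0.2, -0.8, 4.9]
opening: 0.0191
gripper_force: 58.9
```

Emit:
servo_tool:
  series: "0 0 -0.05 0 0 0 1; 0 0 -0.2 0 0 0 1; 0 0 -0.4 0 0 0 1;0 0 -0.6 0 0 0 1;0 0 -0.8 0 0 0 1"

```text
t: 4.1
eef_pos: [0.5201, -0.0932, 0.1624]
orientation: [-3.141, -0.027, 0.003]
wrist_force: [0.3, -0.5, -1.7]
opening: 0.0194
gripper_force: 58.7
```

Emit:
servo_tool:
  series: "0 0 -0.15 0 0 0 1; 0 0 -0.3 0 0 0 1; 0 0 -0.3 0 0 0 1"

```text
t: 4.4
eef_pos: [0.5219, -0.0933, 0.194]
orientation: [-3.141, -0.028, -0.005]
wrist_force: [0.3, 0.6, -0.8]
opening: 0.0197
gripper_force: 58.7
```

```bash
python3 - <<'E'
from h import *
import pickle
s=ctrl.get_state();print({k:np.round(s[k],4) for k in('eef_pos','orientation','wrist_force','torque','opening')})
p,z=ctrl.read_camera("scene");pickle.dump((p,z,s),open("d1.pkl","wb"))
cv2.imwrite("pics/lift.png",cv2.resize(p[130:260,240:340],None,fx=4.5,fy=4.5,interpolation=cv2.INTER_CUBIC)[...,::-1])
hsv=cv2.cvtColor(p,cv2.COLOR_RGB2HSV);C=cloud("scene",z)
k=(hsv[...,0]>5)&(hsv[...,0]<15)&(hsv[...,1]>170)&(hsv[...,2]>60);k[:,:240]=0;k[:,340:]=0;k[:130]=0;k[260:]=0
q=np.argwhere(k)[:,::-1];print(len(q),q.min(0),q.max(0))
# expected: nose corners for nominal pose
g=s['eef_pos']+[0,0,.0187]
for nm,o in(('nose -y +x',(.02,-.011,-.092)),('nose +y +x',(.02,-.006,-.092)),('nose -x -y',(-.02,-.011,-.092)),('blade +x+y top',(.02,.011,-.030))):print(nm,proj("scene",[g+o])[0].round(1))
E
```

```text
{'eef_pos': array([ 0.5219, -0.0933,  0.194 ]), 'orientation': array([-3.141 , -0.0278, -0.0053]), 'wrist_force': array([ 0.3301,  0.58  , -0.7914]), 'torque': array([ 0.0187, -0.0775, -0.0048]), 'opening': np.float64(0.0197)}
411 [282 161] [299 216]
nose -y +x [291.4 216.7]
nose +y +x [293.6 215.9]
nose -x -y [283.9 205.4]
blade +x+y top [299.8 191.3]
```

View pics/lift.png

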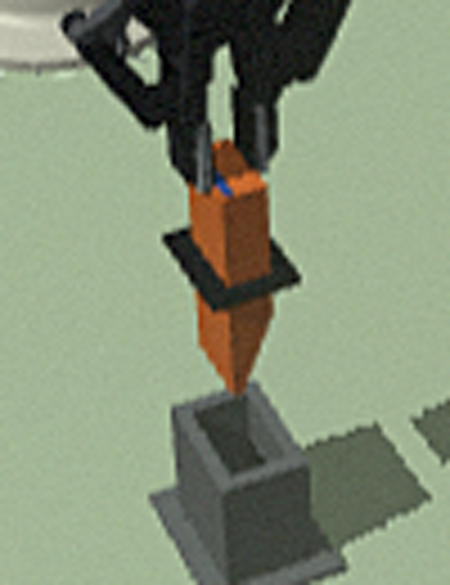

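The spacer is held plumb. Its nose is at scene (292.7,217), where the nominal grip predicts (292,216.5). Next I carry it over the first gap.

Emit:
servo_tool:
  series: "0 -0.3 0 0 0 0 1; -0.05 -0.6 0 0 0 0 1; -0.1 -0.9 0 0 0 0 1"

```text
t: 4.75
eef_pos: [0.508, -0.0029, 0.1906]
orientation: [3.141, 0.026, -0.005]
wrist_force: [1.0, -0.1, -1.2]
opening: 0.0194
gripper_force: 58.8
```

Emit:
servo_tool:
  series: "0 -0.3 0 0 0 0 1; 0 -0.6 0 0 0 0 1; 0 -0.9 0 0 0 0 1"

```text
t: 5.05
eef_pos: [0.5065, 0.0873, 0.1908]
orientation: [3.141, 0.027, -0.005]
wrist_force: [0.4, 0.3, -1.4]
opening: 0.0195
gripper_force: 58.8
```

Emit:
servo_tool:
  series: "0 -0.2 0 0 0 0 1; 0 -0.4 0 0 0 0 1; 0 -0.47 0 0 0 0 1;0 -0.47 0 0 0 0 1;0 -0.47 0 0 0 0 1"

```text
t: 5.55
eef_pos: [0.5064, 0.1327, 0.1918]
orientation: [3.141, 0.027, -0.002]
wrist_force: [0.8, -0.9, -1.8]
opening: 0.0194
gripper_force: 58.8
```

```bash
python3 - <<'E'
from h import *
import pickle
s=ctrl.get_state();print({k:np.round(s[k],4) for k in('eef_pos','orientation','wrist_force','torque','opening')})
p,z=ctrl.read_camera("scene")
cv2.imwrite("pics/gap1.png",cv2.resize(p[110:250,320:460],None,fx=4.2,fy=4.2,interpolation=cv2.INTER_CUBIC)[...,::-1])
g=s['eef_pos']
print(proj("scene",[g+[.02,-.011,-.0732]]).round(1))
E
```

```text
{'eef_pos': array([0.5064, 0.1327, 0.1918]), 'orientation': array([ 3.1407e+00,  2.7200e-02, -2.5000e-03]), 'wrist_force': array([ 0.7642, -0.8533, -1.8024]), 'torque': array([0.0291, 0.0079, 0.0294]), 'opening': np.float64(0.0194)}
[[379.3 182.2]]
```

View pics/gap1.png

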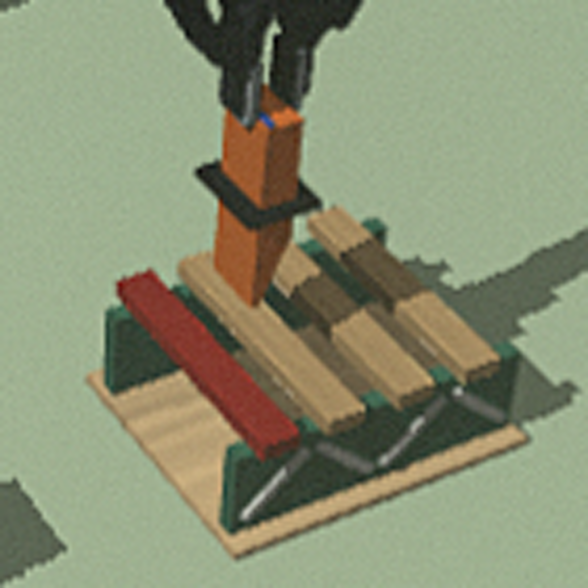

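The nose is at scene (380,182), matching the prediction of (379,182), in front of and above the red/slat 1 gap. I lower it into the gap.

Emit:
servo_tool:
  series: "0 0 0.15 0 0 0 1; 0 0 0.3 0 0 0 1; 0 0 0.4 0 0 0 1;0 0 0.48 0 0 0 1;0 0 0.5 0 0 0 1"

```text
t: 6.1
eef_pos: [0.5066, 0.1327, 0.1416]
orientation: [3.141, 0.027, -0.002]
wrist_force: [0.0, -0.4, -1.1]
opening: 0.0195
gripper_force: 58.8
```

Emit:
servo_tool:
  series: "0 0.0 0.03 0 0 0 1; 0 0.0 0.06 0 0 0 1; 0 0 0.06 0 0 0 1; 0 0 0.06 0 0 0 1"

```text
t: 6.5
eef_pos: [0.5071, 0.1334, 0.1368]
orientation: [-3.141, -0.028, -0.001]
wrist_force: [-0.6, 0.2, -1.4]
opening: 0.0193
gripper_force: 58.8
```

```bash
cat >st.py <<'E'
from plant import ctrl
import numpy as np
s=ctrl.get_state();print({k:np.round(s[k],4).tolist() for k in('t','eef_pos','orientation','wrist_force','torque')})
E
python3 st.py
```

```text
{'t': 6.5, 'eef_pos': [0.5071, 0.1334, 0.1368], 'orientation': [-3.1413, -0.0279, -0.0008], 'wrist_force': [-0.6065, 0.239, -1.3782], 'torque': [-0.0223, -0.0341, 0.0314]}
```

Emit:
servo_tool:
  series: "0 0.005 0 0 0 0 1; 0 0.01 0 0 0 0 1; 0 0.015 0 0 0 0 1; 0 0.02 0 0 0 0 1;0 0.02 0 0 0 0 1"

```text
t: 7.0
eef_pos: [0.5069, 0.1312, 0.1365]
orientation: [3.141, 0.028, -0.0]
wrist_force: [-0.0, -0.5, -0.4]
opening: 0.0191
gripper_force: 58.8
```

Emit:
servo_tool:
  series: "0 0.003 0 0 0 0 1; 0 0.006 0 0 0 0 1; 0 0.006 0 0 0 0 1"

```text
t: 7.3
eef_pos: [0.507, 0.1308, 0.1365]
orientation: [-3.141, -0.028, -0.0]
wrist_force: [-0.3, -0.5, -1.6]
opening: 0.0195
gripper_force: 58.9
```

Emit:
servo_tool:
  series: "0 0.003 0 0 0 0 1; 0 0.006 0 0 0 0 1; 0 0.006 0 0 0 0 1"

```text
t: 7.6
eef_pos: [0.5071, 0.1303, 0.1366]
orientation: [-3.141, -0.028, -0.001]
wrist_force: [-0.5, 1.3, -0.6]
opening: 0.0192
gripper_force: 58.9
```

Emit:
servo_tool:
  series: "0 0.003 0 0 0 0 1; 0 0.004 0 0 0 0 1; 0 0.004 0 0 0 0 1"

```text
t: 7.9
eef_pos: [0.5072, 0.1299, 0.1367]
orientation: [-3.141, -0.028, -0.001]
wrist_force: [0.2, 1.5, -0.6]
opening: 0.0193
gripper_force: 58.9
```

Emit:
servo_tool:
  series: "0 0.003 0 0 0 0 1; 0 0.004 0 0 0 0 1; 0 0.004 0 0 0 0 1"

```text
t: 8.2
eef_pos: [0.5072, 0.1295, 0.1367]
orientation: [-3.141, -0.028, -0.001]
wrist_force: [-0.9, 2.7, 0.5]
opening: 0.0199
gripper_force: 59.0
```

Contact with the red board begins at TCP y ≈ 0.1304. I ease back to a light touch and press down.

Emit:
servo_tool:
  series: "0 -0.006 0.02 0 0 0 1; 0 -0.006 0.06 0 0 0 1; 0 -0.006 0.1 0 0 0 1; 0 -0.006 0.1 0 0 0 1;0 -0.006 0.1 0 0 0 1"

```text
t: 8.7
eef_pos: [0.5067, 0.1298, 0.1259]
orientation: [3.141, 0.028, -0.001]
wrist_force: [-0.1, 2.8, -1.1]
opening: 0.0197
gripper_force: 58.7
```

Emit:
servo_tool:
  series: "0 0 0.02 0 0 0 1; 0 0 0.04 0 0 0 1; 0 0 0.06 0 0 0 1; 0 0 0.08 0 0 0 1;0 0 0.08 0 0 0 1"

```text
t: 9.2
eef_pos: [0.5069, 0.1299, 0.1182]
orientation: [3.141, 0.028, -0.0]
wrist_force: [0.6, 2.9, -1.9]
opening: 0.0194
gripper_force: 58.7
```

Emit:
servo_tool:
  series: "0 -0.002 0.02 0 0 0 1; 0 -0.002 0.04 0 0 0 1; 0 -0.002 0.06 0 0 0 1; 0 -0.002 0.08 0 0 0 1;0 -0.002 0.08 0 0 0 1"

```text
t: 9.7
eef_pos: [0.5084, 0.1302, 0.1125]
orientation: [-3.141, -0.03, -0.005]
wrist_force: [-1.1, 1.3, 8.0]
opening: 0.0193
gripper_force: 59.9
```

Emit:
servo_tool:
  series: "0 0 0.02 0 0 0 1; 0 0 0.04 0 0 0 1; 0 0 0.06 0 0 0 1; 0 0 0.08 0 0 0 1;0 0 0.08 0 0 0 1"

```text
t: 10.2
eef_pos: [0.5082, 0.1302, 0.104]
orientation: [-3.141, -0.03, -0.005]
wrist_force: [-0.3, 1.5, 4.8]
opening: 0.0197
gripper_force: 59.6
```

Emit:
servo_tool:
  series: "0 0 0.02 0 0 0 1; 0 0 0.04 0 0 0 1; 0 0 0.06 0 0 0 1; 0 0 0.08 0 0 0 1;0 0 0.1 0 0 0 1"

```text
t: 10.7
eef_pos: [0.5084, 0.1303, 0.0939]
orientation: [-3.141, -0.03, -0.005]
wrist_force: [-0.5, 1.0, 4.7]
opening: 0.0196
gripper_force: 59.6
```

Emit:
servo_tool:
  series: "0 0 0.02 0 0 0 1; 0 0 0.04 0 0 0 1; 0 0 0.04 0 0 0 1;0 0 0.04 0 0 0 1"

```text
t: 11.1
eef_pos: [0.5082, 0.1303, 0.0895]
orientation: [-3.141, -0.029, -0.004]
wrist_force: [0.3, 1.4, 5.2]
opening: 0.0193
gripper_force: 59.6
```

Emit:
servo_tool:
  series: "0 0 0.005 0 0 0 1; 0 0 0.01 0 0 0 1; 0 0 0.01 0 0 0 1;0 0 0.01 0 0 0 1"

```text
t: 11.5
eef_pos: [0.5079, 0.1304, 0.0883]
orientation: [-3.141, -0.029, -0.003]
wrist_force: [0.8, 1.3, 5.3]
opening: 0.0193
gripper_force: 59.6
```

Emit:
servo_tool:
  series: "0 0 0.005 0 0 0 1; 0 0 0.005 0 0 0 1; 0 0 0.005 0 0 0 1;0 0 0.005 0 0 0 1"

```text
t: 11.9
eef_pos: [0.5078, 0.1304, 0.0877]
orientation: [-3.141, -0.029, -0.003]
wrist_force: [0.5, 1.8, 5.2]
opening: 0.0196
gripper_force: 59.6
```

```bash
python3 st.py; python3 - <<'E'
from h import *
p,z=ctrl.read_camera("scene")
cv2.imwrite("pics/seat1.png",cv2.resize(p[130:250,335:455],None,fx=5,fy=5,interpolation=cv2.INTER_CUBIC)[...,::-1])
E
```

```text
{'t': 11.9, 'eef_pos': [0.5078, 0.1304, 0.0877], 'orientation': [-3.141, -0.0287, -0.003], 'wrist_force': [0.5183, 1.8254, 5.1548], 'torque': [0.4619, -0.2139, 0.1516]}
```

View pics/seat1.png

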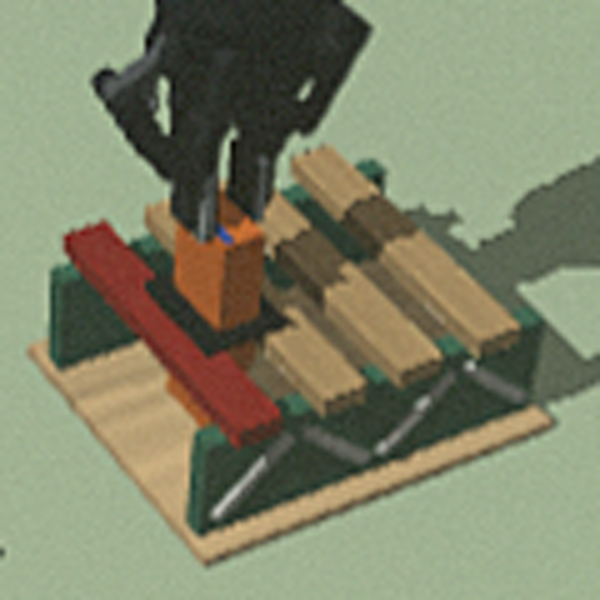

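The shoulder plate is on the boards at crop (225,310), and the flat side bears on the red board: Fy is +1.8 N and the friction shows both faces in contact. I raise it and go to gap 2, 46 mm on plus about 3 mm clearance.

Emit:
servo_tool:
  series: "0 0 -0.05 0 0 0 1; 0 0 -0.15 0 0 0 1; 0 0 -0.35 0 0 0 1;0 0 -0.6 0 0 0 1;0 0 -0.8 0 0 0 1"

```text
t: 12.45
eef_pos: [0.5061, 0.1293, 0.1684]
orientation: [3.14, 0.027, -0.003]
wrist_force: [-0.7, 0.7, -0.7]
opening: 0.0197
gripper_force: 59.8
```

Emit:
servo_tool:
  series: "0 0 0 0 0 0 1; 0 -0.2 0 0 0 0 1; 0 -0.4 0 0 0 0 1; 0 -0.49 0 0 0 0 1;0 -0.49 0 0 0 0 1"

```text
t: 12.95
eef_pos: [0.5053, 0.1792, 0.1661]
orientation: [3.14, 0.029, -0.004]
wrist_force: [-0.2, -0.7, -0.4]
opening: 0.0191
gripper_force: 59.8
```

Emit:
servo_tool:
  series: "0 0 0 0 0 0 1; 0 0 0 0 0 0 1"

```text
t: 13.15
eef_pos: [0.5058, 0.1782, 0.1667]
orientation: [3.141, 0.027, -0.002]
wrist_force: [0.1, -0.5, -0.5]
opening: 0.0192
gripper_force: 59.8
```

```bash
python3 st.py; python3 - <<'E'
from h import *
p,z=ctrl.read_camera("scene");C=cloud("scene",z)
for lo,hi in((.43,.48),(.55,.575)):
    sel=(abs(C[...,2]-.076)<.003)&(C[...,0]>lo)&(C[...,0]<hi)&(C[...,1]>.08)&(C[...,1]<.28)
    hh,e=np.histogram(C[sel][:,1]-.0166*(C[sel][:,0]-.505),np.arange(.08,.28,.002));print(hh.tolist())
E
```

```text
{'t': 13.15, 'eef_pos': [0.5058, 0.1782, 0.1667], 'orientation': [3.1407, 0.0266, -0.0016], 'wrist_force': [0.1481, -0.4648, -0.5168], 'torque': [0.0295, 0.0309, -0.0281]}
[0, 0, 0, 0, 0, 0, 2, 12, 9, 8, 8, 12, 7, 12, 11, 7, 8, 12, 7, 0, 0, 0, 0, 0, 0, 0, 0, 0, 0, 6, 11, 7, 8, 11, 6, 4, 11, 5, 13, 5, 10, 5, 0, 0, 0, 0, 0, 0, 0, 0, 3, 3, 7, 5, 5, 3, 6, 3, 4, 0, 3, 0, 1, 0, 0, 0, 0, 0, 0, 0, 0, 0, 0, 0, 2, 1, 3, 1, 2, 1, 4, 3, 5, 1, 7, 2, 0, 0, 0, 0, 0, 0, 0, 0, 0, 0, 0, 0, 0]
[0, 0, 0, 0, 0, 0, 3, 7, 4, 7, 5, 6, 7, 6, 6, 7, 4, 8, 3, 0, 0, 0, 0, 0, 0, 0, 0, 0, 0, 0, 8, 3, 5, 8, 7, 3, 7, 3, 6, 3, 8, 1, 2, 0, 0, 0, 0, 0, 0, 0, 3, 6, 4, 4, 5, 6, 3, 7, 3, 6, 6, 8, 2, 0, 0, 0, 0, 0, 0, 0, 0, 0, 2, 3, 5, 5, 3, 5, 7, 5, 5, 6, 7, 4, 4, 1, 0, 0, 0, 0, 0, 0, 0, 0, 0, 0, 0, 0, 0]
```

Emit:
servo_tool:
  series: "0 -0.01 0 0 0 0 1; 0 -0.01 0.1 0 0 0 1; 0 -0.01 0.2 0 0 0 1; 0 -0.01 0.3 0 0 0 1;0 -0.01 0.3 0 0 0 1"

```text
t: 13.7
eef_pos: [0.5047, 0.1793, 0.1346]
orientation: [3.139, 0.027, -0.007]
wrist_force: [-0.1, -0.3, -1.1]
opening: 0.0196
gripper_force: 59.8
```

Emit:
servo_tool:
  series: "0 0.005 0 0 0 0 1; 0 0.01 0 0 0 0 1; 0 0.015 0 0 0 0 1; 0 0.015 0 0 0 0 1;0 0.015 0 0 0 0 1"

```text
t: 14.2
eef_pos: [0.5062, 0.1786, 0.1373]
orientation: [-3.141, -0.028, -0.001]
wrist_force: [-0.6, 0.2, -1.6]
opening: 0.0194
gripper_force: 59.8
```

Emit:
servo_tool:
  series: "0 0.004 0 0 0 0 1; 0 0.004 0 0 0 0 1; 0 0.004 0 0 0 0 1"

```text
t: 14.5
eef_pos: [0.5061, 0.1782, 0.137]
orientation: [-3.141, -0.028, 0.0]
wrist_force: [-0.2, -0.2, -1.1]
opening: 0.0192
gripper_force: 59.8
```

Emit:
servo_tool:
  series: "0 0.004 0 0 0 0 1; 0 0.008 0 0 0 0 1; 0 0.008 0 0 0 0 1;0 0.008 0 0 0 0 1"

```text
t: 14.9
eef_pos: [0.5062, 0.1774, 0.137]
orientation: [-3.141, -0.028, 0.0]
wrist_force: [-0.2, 0.6, -2.2]
opening: 0.0193
gripper_force: 59.8
```

Emit:
servo_tool:
  series: "0 0.004 0 0 0 0 1; 0 0.004 0 0 0 0 1; 0 0.004 0 0 0 0 1"

```text
t: 15.2
eef_pos: [0.5062, 0.177, 0.137]
orientation: [-3.141, -0.028, -0.0]
wrist_force: [-0.1, -0.5, -1.3]
opening: 0.0195
gripper_force: 59.8
```

Emit:
servo_tool:
  series: "0 0.004 0 0 0 0 1; 0 0.004 0 0 0 0 1; 0 0.004 0 0 0 0 1"

```text
t: 15.5
eef_pos: [0.5063, 0.1767, 0.1371]
orientation: [-3.141, -0.028, -0.0]
wrist_force: [-0.6, 0.8, -1.3]
opening: 0.0194
gripper_force: 59.9
```

Emit:
servo_tool:
  series: "0 0.003 0 0 0 0 1; 0 0.003 0 0 0 0 1; 0 0.003 0 0 0 0 1"

```text
t: 15.8
eef_pos: [0.5063, 0.1764, 0.1371]
orientation: [-3.141, -0.028, -0.0]
wrist_force: [-0.4, 1.5, -1.7]
opening: 0.0191
gripper_force: 59.9
```

Emit:
servo_tool:
  series: "0 0.003 0 0 0 0 1; 0 0.003 0 0 0 0 1; 0 0.003 0 0 0 0 1"

```text
t: 16.1
eef_pos: [0.5063, 0.1761, 0.1371]
orientation: [-3.141, -0.028, -0.0]
wrist_force: [0.6, 0.7, -0.7]
opening: 0.0197
gripper_force: 59.9
```

```bash
python3 st.py
```

```text
{'t': 16.1, 'eef_pos': [0.5063, 0.1761, 0.1371], 'orientation': [-3.1411, -0.0277, -0.0005], 'wrist_force': [0.5856, 0.7138, -0.7195], 'torque': [0.4761, 0.0917, -0.0543]}
```

The torque about x (0.48 N·m) shows a light touch on slat 1 at TCP y ≈ 0.1763, and 0.1764 was predicted. Slat 1 can itself slide at about 6 N. So I take a small bias in +y to make the arm, not slat 1, carry the push on slat 2.

Emit:
servo_tool:
  series: "0 -0.015 0 0 0 0 1; 0 -0.015 0.05 0 0 0 1; 0 -0.015 0.1 0 0 0 1; 0 -0.015 0.1 0 0 0 1; 0 -0.015 0.1 0 0 0 1"

```text
t: 16.6
eef_pos: [0.506, 0.1772, 0.1266]
orientation: [3.141, 0.028, -0.001]
wrist_force: [0.0, -0.4, -0.8]
opening: 0.0192
gripper_force: 59.8
```

Emit:
servo_tool:
  series: "0 0 0.015 0 0 0 1; 0 0 0.03 0 0 0 1; 0 0 0.03 0 0 0 1"

```text
t: 16.9
eef_pos: [0.506, 0.1774, 0.1238]
orientation: [3.141, 0.027, -0.001]
wrist_force: [0.6, -0.4, -1.3]
opening: 0.0194
gripper_force: 59.8
```

Emit:
servo_tool:
  series: "0 0 0.01 0 0 0 1; 0 0 0.02 0 0 0 1; 0 0 0.02 0 0 0 1"

```text
t: 17.2
eef_pos: [0.506, 0.1774, 0.1219]
orientation: [3.141, 0.028, -0.0]
wrist_force: [-0.8, 0.6, -1.4]
opening: 0.0192
gripper_force: 59.8
```

```bash
python3 st.py
```

```text
{'t': 17.2, 'eef_pos': [0.506, 0.1774, 0.1219], 'orientation': [3.1413, 0.0276, -0.0005], 'wrist_force': [-0.7696, 0.56, -1.4218], 'torque': [-0.0259, 0.0161, 0.0472]}
```

Emit:
servo_tool:
  series: "0 0 0.01 0 0 0 1; 0 0 0.02 0 0 0 1; 0 0 0.02 0 0 0 1"

```text
t: 17.5
eef_pos: [0.506, 0.1774, 0.1198]
orientation: [3.141, 0.028, -0.001]
wrist_force: [-0.0, -0.2, -1.4]
opening: 0.0192
gripper_force: 59.8
```

Emit:
servo_tool:
  series: "0 0 0.01 0 0 0 1; 0 0 0.02 0 0 0 1; 0 0 0.02 0 0 0 1"

```text
t: 17.8
eef_pos: [0.5061, 0.1773, 0.1179]
orientation: [3.141, 0.028, -0.0]
wrist_force: [0.2, -1.2, 0.2]
opening: 0.0194
gripper_force: 59.9
```

```bash
python3 st.py
```

```text
{'t': 17.8, 'eef_pos': [0.5061, 0.1773, 0.1179], 'orientation': [3.1411, 0.0278, -0.0004], 'wrist_force': [0.1503, -1.1812, 0.1848], 'torque': [-0.2578, 0.0254, 0.0626]}
```

Emit:
servo_tool:
  series: "0 0 0.01 0 0 0 1; 0 0 0.02 0 0 0 1; 0 0 0.02 0 0 0 1"

```text
t: 18.1
eef_pos: [0.5067, 0.1774, 0.1168]
orientation: [3.141, 0.029, 0.002]
wrist_force: [-0.8, -2.6, 4.3]
opening: 0.0188
gripper_force: 60.5
```

```bash
python3 st.py
```

```text
{'t': 18.1, 'eef_pos': [0.5067, 0.1774, 0.1168], 'orientation': [3.1413, 0.0286, 0.0019], 'wrist_force': [-0.7548, -2.5704, 4.3118], 'torque': [-0.6247, 0.1651, 0.112]}
```

Emit:
servo_tool:
  series: "0 0 0.01 0 0 0 1; 0 0 0.02 0 0 0 1; 0 0 0.02 0 0 0 1"

```text
t: 18.4
eef_pos: [0.5071, 0.1775, 0.1155]
orientation: [-3.141, -0.029, -0.004]
wrist_force: [-1.2, -2.5, 7.2]
opening: 0.0193
gripper_force: 60.9
```

```bash
python3 st.py
```

```text
{'t': 18.4, 'eef_pos': [0.5071, 0.1775, 0.1155], 'orientation': [-3.1413, -0.0289, -0.0036], 'wrist_force': [-1.1532, -2.5408, 7.2233], 'torque': [-0.8067, 0.2972, 0.016]}
```

Emit:
servo_tool:
  series: "0 -0.003 0.01 0 0 0 1; 0 -0.003 0.02 0 0 0 1; 0 -0.003 0.02 0 0 0 1"

```text
t: 18.7
eef_pos: [0.5071, 0.1777, 0.1136]
orientation: [3.141, 0.029, 0.004]
wrist_force: [-1.1, -3.3, 6.9]
opening: 0.0193
gripper_force: 60.9
```

```bash
python3 st.py
```

```text
{'t': 18.7, 'eef_pos': [0.5071, 0.1777, 0.1136], 'orientation': [3.1413, 0.029, 0.0037], 'wrist_force': [-1.0789, -3.3344, 6.9407], 'torque': [-0.9105, 0.2524, 0.1122]}
```

Emit:
servo_tool:
  series: "0 0 0.01 0 0 0 1; 0 0 0.02 0 0 0 1; 0 0 0.02 0 0 0 1"

```text
t: 19.0
eef_pos: [0.5071, 0.1776, 0.1116]
orientation: [3.141, 0.029, 0.004]
wrist_force: [-0.5, -3.0, 7.8]
opening: 0.0193
gripper_force: 60.9
```

```bash
python3 st.py
```

```text
{'t': 19.0, 'eef_pos': [0.5071, 0.1776, 0.1116], 'orientation': [3.1413, 0.029, 0.0038], 'wrist_force': [-0.5285, -3.041, 7.7669], 'torque': [-0.9288, 0.1856, 0.0374]}
```

Emit:
servo_tool:
  series: "0 0.004 0.005 0 0 0 1; 0 0.004 0.01 0 0 0 1; 0 0.004 0.015 0 0 0 1;0 0.004 0.015 0 0 0 1"

```text
t: 19.4
eef_pos: [0.5073, 0.1774, 0.1102]
orientation: [-3.141, -0.029, -0.004]
wrist_force: [0.1, -1.9, 8.0]
opening: 0.0192
gripper_force: 61.0
```

```bash
python3 st.py
```

```text
{'t': 19.4, 'eef_pos': [0.5073, 0.1774, 0.1102], 'orientation': [-3.1413, -0.0291, -0.0043], 'wrist_force': [0.0715, -1.8889, 7.9702], 'torque': [-0.813, 0.3011, 0.0924]}
```

Emit:
servo_tool:
  series: "0 0 0.01 0 0 0 1; 0 0 0.015 0 0 0 1; 0 0 0.015 0 0 0 1"

```text
t: 19.7
eef_pos: [0.5073, 0.1774, 0.1087]
orientation: [-3.141, -0.029, -0.004]
wrist_force: [-0.6, -2.6, 7.2]
opening: 0.0192
gripper_force: 60.9
```

```bash
python3 st.py
```

```text
{'t': 19.7, 'eef_pos': [0.5073, 0.1774, 0.1087], 'orientation': [-3.1413, -0.0291, -0.0043], 'wrist_force': [-0.6234, -2.6336, 7.1981], 'torque': [-0.791, 0.1941, 0.076]}
```

Emit:
servo_tool:
  series: "0 0 0.01 0 0 0 1; 0 0 0.02 0 0 0 1; 0 0 0.02 0 0 0 1"

```text
t: 20.0
eef_pos: [0.507, 0.1773, 0.1061]
orientation: [-3.141, -0.029, -0.003]
wrist_force: [-1.5, -2.2, 6.1]
opening: 0.0193
gripper_force: 60.7
```

```bash
python3 st.py
```

```text
{'t': 20.0, 'eef_pos': [0.507, 0.1773, 0.1061], 'orientation': [-3.1414, -0.0288, -0.0032], 'wrist_force': [-1.5314, -2.1776, 6.1242], 'torque': [-0.7782, 0.0641, 0.125]}
```

Emit:
servo_tool:
  series: "0 0 0.01 0 0 0 1; 0 0 0.02 0 0 0 1; 0 0 0.03 0 0 0 1; 0 0 0.04 0 0 0 1;0 0 0.04 0 0 0 1"

```text
t: 20.5
eef_pos: [0.5063, 0.1773, 0.1009]
orientation: [3.141, 0.028, 0.0]
wrist_force: [0.7, -0.4, 2.9]
opening: 0.0193
gripper_force: 60.3
```

```bash
python3 st.py
```

```text
{'t': 20.5, 'eef_pos': [0.5063, 0.1773, 0.1009], 'orientation': [3.1413, 0.028, 0.0002], 'wrist_force': [0.6769, -0.3968, 2.897], 'torque': [-0.7412, -0.2512, 0.1322]}
```

Emit:
servo_tool:
  series: "0 0 0.02 0 0 0 1; 0 0 0.04 0 0 0 1; 0 0 0.06 0 0 0 1; 0 0 0.08 0 0 0 1;0 0 0.08 0 0 0 1"

```text
t: 21.0
eef_pos: [0.5059, 0.1772, 0.0925]
orientation: [3.141, 0.027, -0.001]
wrist_force: [0.5, -2.2, 1.1]
opening: 0.0197
gripper_force: 60.1
```

```bash
python3 st.py
```

```text
{'t': 21.0, 'eef_pos': [0.5059, 0.1772, 0.0925], 'orientation': [3.1411, 0.0274, -0.0012], 'wrist_force': [0.539, -2.1584, 1.1336], 'torque': [-0.8586, -0.3431, 0.0794]}
```

Emit:
servo_tool:
  series: "0 0 0.02 0 0 0 1; 0 0 0.04 0 0 0 1; 0 0 0.05 0 0 0 1;0 0 0.05 0 0 0 1;0 0 0.05 0 0 0 1"

```text
t: 21.5
eef_pos: [0.5059, 0.1772, 0.0877]
orientation: [3.141, 0.027, -0.001]
wrist_force: [0.6, -3.1, 0.4]
opening: 0.0195
gripper_force: 60.1
```

```bash
python3 st.py
```

```text
{'t': 21.5, 'eef_pos': [0.5059, 0.1772, 0.0877], 'orientation': [3.1412, 0.0274, -0.0011], 'wrist_force': [0.5646, -3.0874, 0.4409], 'torque': [-1.0124, -0.2592, 0.0959]}
```

Emit:
servo_tool:
  series: "0 0.003 0 0 0 0 1; 0 0.003 0 0 0 0 1; 0 0.003 0 0 0 0 1"

```text
t: 21.8
eef_pos: [0.5059, 0.1771, 0.0877]
orientation: [-3.141, -0.027, 0.001]
wrist_force: [0.3, -2.1, -0.7]
opening: 0.0194
gripper_force: 60.0
```

```bash
python3 st.py
```

```text
{'t': 21.8, 'eef_pos': [0.5059, 0.1771, 0.0877], 'orientation': [-3.1415, -0.0274, 0.0009], 'wrist_force': [0.2717, -2.058, -0.6874], 'torque': [-0.7846, -0.1258, 0.1676]}
```

Emit:
servo_tool:
  series: "0 0.003 0 0 0 0 1; 0 0.003 0 0 0 0 1; 0 0.003 0 0 0 0 1"

```text
t: 22.1
eef_pos: [0.5059, 0.1769, 0.0877]
orientation: [-3.141, -0.027, 0.001]
wrist_force: [-0.5, -0.7, 0.1]
opening: 0.0196
gripper_force: 59.8
```

```bash
python3 st.py
```

```text
{'t': 22.1, 'eef_pos': [0.5059, 0.1769, 0.0877], 'orientation': [-3.1413, -0.0274, 0.0008], 'wrist_force': [-0.5365, -0.7433, 0.0605], 'torque': [-0.2796, 0.0135, 0.076]}
```

Emit:
servo_tool:
  series: "0 0.003 0 0 0 0 1; 0 0.003 0 0 0 0 1; 0 0.003 0 0 0 0 1"

```text
t: 22.4
eef_pos: [0.506, 0.1767, 0.0878]
orientation: [-3.141, -0.027, 0.0]
wrist_force: [0.2, 0.3, -2.0]
opening: 0.0193
gripper_force: 59.7
```

```bash
python3 st.py
```

```text
{'t': 22.4, 'eef_pos': [0.506, 0.1767, 0.0878], 'orientation': [-3.1411, -0.0274, 0.0005], 'wrist_force': [0.2075, 0.3134, -2.0393], 'torque': [0.0946, 0.1453, 0.1157]}
```

Emit:
servo_tool:
  series: "0 0.003 0 0 0 0 1; 0 0.003 0 0 0 0 1; 0 0.003 0 0 0 0 1"

```text
t: 22.7
eef_pos: [0.5062, 0.1765, 0.0879]
orientation: [-3.141, -0.028, -0.0]
wrist_force: [-0.6, 1.1, -3.1]
opening: 0.0192
gripper_force: 59.6
```

```bash
python3 st.py
```

```text
{'t': 22.7, 'eef_pos': [0.5062, 0.1765, 0.0879], 'orientation': [-3.141, -0.0276, -0.0001], 'wrist_force': [-0.5557, 1.0925, -3.0967], 'torque': [0.5328, 0.25, 0.0825]}
```

Slat 1 contact comes back without a dead zone, so gap 2 is set and the flat side rests on slat 1 at 1–2 N. On to gap 3.

Emit:
servo_tool:
  series: "0 -0.002 -0.05 0 0 0 1; 0 -0.002 -0.15 0 0 0 1; 0 -0.002 -0.35 0 0 0 1;0 -0.002 -0.6 0 0 0 1;0 -0.002 -0.8 0 0 0 1"

```text
t: 23.2
eef_pos: [0.507, 0.1763, 0.1709]
orientation: [-3.141, -0.028, -0.004]
wrist_force: [0.9, -0.2, -1.1]
opening: 0.0194
gripper_force: 59.8
```

Emit:
servo_tool:
  series: "0 0 0 0 0 0 1; 0 -0.2 0 0 0 0 1; 0 -0.4 0 0 0 0 1; 0 -0.49 0 0 0 0 1;0 -0.49 0 0 0 0 1"

```text
t: 23.7
eef_pos: [0.5051, 0.2258, 0.1677]
orientation: [3.141, 0.029, -0.001]
wrist_force: [-0.2, -0.2, -0.6]
opening: 0.0193
gripper_force: 59.8
```

Emit:
servo_tool:
  series: "0 0 0 0 0 0 1; 0 0 0 0 0 0 1"

```text
t: 23.9
eef_pos: [0.5051, 0.2246, 0.1679]
orientation: [3.141, 0.027, -0.001]
wrist_force: [0.8, 0.3, -0.4]
opening: 0.019
gripper_force: 59.8
```

```bash
python3 st.py; python3 - <<'E'
from h import *
p,z=ctrl.read_camera("scene");C=cloud("scene",z)
for lo,hi in((.43,.49),(.54,.58)):
    sel=(abs(C[...,2]-.076)<.003)&(C[...,0]>lo)&(C[...,0]<hi)&(C[...,1]>.08)&(C[...,1]<.28)
    y=np.sort(C[sel][:,1]-.0166*(C[sel][:,0]-.505));g=np.where(np.diff(y)>.008)[0];print([(a.round(4),b.round(4)) for a,b in zip(y[np.r_[0,g+1]],y[np.r_[g,len(y)-1]])])
E
```

```text
{'t': 23.9, 'eef_pos': [0.5051, 0.2246, 0.1679], 'orientation': [3.1409, 0.0267, -0.0009], 'wrist_force': [0.7979, 0.2879, -0.4465], 'torque': [-0.039, 0.0365, -0.0104]}
[(np.float64(0.0936), np.float64(0.1184)), (np.float64(0.1373), np.float64(0.1634)), (np.float64(0.1848), np.float64(0.2113)), (np.float64(0.2239), np.float64(0.2515))]
[(np.float64(0.0922), np.float64(0.1183)), (np.float64(0.1386), np.float64(0.165)), (np.float64(0.1846), np.float64(0.2102)), (np.float64(0.2228), np.float64(0.2506))]
```

Emit:
servo_tool:
  series: "0 -0.003 0.1 0 0 0 1; 0 -0.003 0.2 0 0 0 1; 0 -0.003 0.28 0 0 0 1; 0 -0.003 0.31 0 0 0 1;0 -0.003 0.31 0 0 0 1"

```text
t: 24.45
eef_pos: [0.505, 0.2254, 0.1361]
orientation: [3.14, 0.028, -0.002]
wrist_force: [0.0, -0.6, -1.0]
opening: 0.0194
gripper_force: 59.8
```

Emit:
servo_tool:
  series: "0 0.004 0 0 0 0 1; 0 0.008 0 0 0 0 1; 0 0.008 0 0 0 0 1; 0 0.008 0 0 0 0 1"

```text
t: 24.85
eef_pos: [0.5054, 0.225, 0.1373]
orientation: [-3.141, -0.028, -0.001]
wrist_force: [0.3, 0.5, -1.7]
opening: 0.0192
gripper_force: 59.8
```

```bash
python3 st.py
```

```text
{'t': 24.85, 'eef_pos': [0.5054, 0.225, 0.1373], 'orientation': [-3.141, -0.0277, -0.0008], 'wrist_force': [0.3279, 0.5181, -1.678], 'torque': [0.0486, 0.0249, -0.0076]}
```

Emit:
servo_tool:
  series: "0 0.004 0 0 0 0 1; 0 0.006 0 0 0 0 1; 0 0.006 0 0 0 0 1; 0 0.006 0 0 0 0 1"

```text
t: 25.25
eef_pos: [0.5053, 0.2243, 0.137]
orientation: [3.141, 0.028, 0.0]
wrist_force: [-0.2, -0.0, -1.1]
opening: 0.0196
gripper_force: 59.8
```

```bash
python3 st.py
```

```text
{'t': 25.25, 'eef_pos': [0.5053, 0.2243, 0.137], 'orientation': [3.1415, 0.0277, 0.0], 'wrist_force': [-0.1834, -0.0286, -1.1449], 'torque': [-0.0174, -0.0149, 0.0001]}
```

Contact is expected at y ≈ 0.2223.

Emit:
servo_tool:
  series: "0 0.004 0 0 0 0 1; 0 0.008 0 0 0 0 1; 0 0.012 0 0 0 0 1; 0 0.014 0 0 0 0 1; 0 0.014 0 0 0 0 1"

```text
t: 25.75
eef_pos: [0.5054, 0.223, 0.137]
orientation: [-3.141, -0.028, -0.0]
wrist_force: [-0.2, 0.4, -1.1]
opening: 0.0196
gripper_force: 59.8
```

```bash
python3 st.py
```

```text
{'t': 25.75, 'eef_pos': [0.5054, 0.223, 0.137], 'orientation': [-3.1413, -0.0277, -0.0003], 'wrist_force': [-0.244, 0.4022, -1.0524], 'torque': [0.0949, 0.0192, 0.0396]}
```

Emit:
servo_tool:
  series: "0 0.004 0 0 0 0 1; 0 0.004 0 0 0 0 1; 0 0.004 0 0 0 0 1"

```text
t: 26.05
eef_pos: [0.5054, 0.2227, 0.1371]
orientation: [-3.141, -0.028, -0.0]
wrist_force: [-0.2, 1.1, -0.7]
opening: 0.0193
gripper_force: 59.9
```

```bash
python3 st.py
```

```text
{'t': 26.05, 'eef_pos': [0.5054, 0.2227, 0.1371], 'orientation': [-3.1411, -0.0277, -0.0004], 'wrist_force': [-0.2446, 1.0678, -0.7423], 'torque': [0.3275, 0.0127, 0.045]}
```

Emit:
servo_tool:
  series: "0 0.004 0 0 0 0 1; 0 0.004 0 0 0 0 1; 0 0.004 0 0 0 0 1"

```text
t: 26.35
eef_pos: [0.5055, 0.2223, 0.1371]
orientation: [-3.141, -0.028, -0.001]
wrist_force: [0.0, 1.2, -0.8]
opening: 0.0195
gripper_force: 59.9
```

```bash
python3 st.py
```

```text
{'t': 26.35, 'eef_pos': [0.5055, 0.2223, 0.1371], 'orientation': [-3.1411, -0.0278, -0.0006], 'wrist_force': [0.0249, 1.2036, -0.8307], 'torque': [0.5271, 0.0444, 0.042]}
```

Emit:
servo_tool:
  series: "0 -0.017 0 0 0 0 1; 0 -0.017 0.01 0 0 0 1; 0 -0.017 0.02 0 0 0 1; 0 -0.017 0.03 0 0 0 1; 0 -0.017 0.03 0 0 0 1"

```text
t: 26.85
eef_pos: [0.5052, 0.2235, 0.1337]
orientation: [3.141, 0.028, -0.001]
wrist_force: [-0.1, -0.5, -0.4]
opening: 0.0195
gripper_force: 59.8
```

```bash
python3 st.py
```

```text
{'t': 26.85, 'eef_pos': [0.5052, 0.2235, 0.1337], 'orientation': [3.1409, 0.0275, -0.0009], 'wrist_force': [-0.0708, -0.4989, -0.3854], 'torque': [0.0251, 0.0588, -0.0199]}
```

Emit:
servo_tool:
  series: "0 0 0.01 0 0 0 1; 0 0 0.02 0 0 0 1; 0 0 0.03 0 0 0 1; 0 0 0.03 0 0 0 1"

```text
t: 27.25
eef_pos: [0.5052, 0.2237, 0.1308]
orientation: [3.141, 0.028, -0.001]
wrist_force: [-0.5, 0.2, -1.4]
opening: 0.0195
gripper_force: 59.8
```

```bash
python3 st.py
```

```text
{'t': 27.25, 'eef_pos': [0.5052, 0.2237, 0.1308], 'orientation': [3.1413, 0.0276, -0.0005], 'wrist_force': [-0.5459, 0.1564, -1.3703], 'torque': [0.0357, 0.0402, 0.0113]}
```

Emit:
servo_tool:
  series: "0 0 0.01 0 0 0 1; 0 0 0.02 0 0 0 1; 0 0 0.02 0 0 0 1; 0 0 0.02 0 0 0 1"

```text
t: 27.65
eef_pos: [0.5053, 0.2238, 0.129]
orientation: [3.141, 0.028, -0.0]
wrist_force: [-0.1, -0.5, -1.7]
opening: 0.0196
gripper_force: 59.8
```

```bash
python3 st.py
```

```text
{'t': 27.65, 'eef_pos': [0.5053, 0.2238, 0.129], 'orientation': [3.1414, 0.0277, -0.0001], 'wrist_force': [-0.0688, -0.4658, -1.6802], 'torque': [-0.0361, 0.0442, -0.0267]}
```

Emit:
servo_tool:
  series: "0 0 0.01 0 0 0 1; 0 0 0.02 0 0 0 1; 0 0 0.02 0 0 0 1"

```text
t: 27.95
eef_pos: [0.5052, 0.2237, 0.1268]
orientation: [3.141, 0.028, -0.001]
wrist_force: [0.3, 0.1, -1.8]
opening: 0.0195
gripper_force: 59.8
```

```bash
python3 st.py
```

```text
{'t': 27.95, 'eef_pos': [0.5052, 0.2237, 0.1268], 'orientation': [3.1413, 0.0276, -0.0006], 'wrist_force': [0.256, 0.0594, -1.7645], 'torque': [0.0168, 0.0064, -0.1058]}
```

Emit:
servo_tool:
  series: "0 0 0.01 0 0 0 1; 0 0 0.02 0 0 0 1; 0 0 0.02 0 0 0 1"

```text
t: 28.25
eef_pos: [0.5052, 0.2237, 0.1248]
orientation: [3.141, 0.028, -0.001]
wrist_force: [0.2, 0.6, -1.6]
opening: 0.0194
gripper_force: 59.8
```

```bash
python3 st.py
```

```text
{'t': 28.25, 'eef_pos': [0.5052, 0.2237, 0.1248], 'orientation': [3.1413, 0.0277, -0.0005], 'wrist_force': [0.243, 0.5539, -1.5879], 'torque': [-0.0213, 0.0513, 0.0381]}
```

Emit:
servo_tool:
  series: "0 0 0.01 0 0 0 1; 0 0 0.02 0 0 0 1; 0 0 0.02 0 0 0 1"

```text
t: 28.55
eef_pos: [0.5052, 0.2237, 0.1228]
orientation: [3.141, 0.028, -0.001]
wrist_force: [0.1, -0.8, -1.3]
opening: 0.0193
gripper_force: 59.8
```

```bash
python3 st.py
```

```text
{'t': 28.55, 'eef_pos': [0.5052, 0.2237, 0.1228], 'orientation': [3.1412, 0.0277, -0.0006], 'wrist_force': [0.0675, -0.8374, -1.3487], 'torque': [-0.0421, 0.031, -0.0207]}
```

Emit:
servo_tool:
  series: "0 0 0.01 0 0 0 1; 0 0 0.02 0 0 0 1; 0 0 0.02 0 0 0 1"

```text
t: 28.85
eef_pos: [0.5054, 0.2236, 0.1211]
orientation: [3.141, 0.028, -0.0]
wrist_force: [0.8, -1.8, 0.4]
opening: 0.0196
gripper_force: 59.9
```

```bash
python3 st.py
```

```text
{'t': 28.85, 'eef_pos': [0.5054, 0.2236, 0.1211], 'orientation': [3.141, 0.0279, -0.0], 'wrist_force': [0.8133, -1.7808, 0.376], 'torque': [-0.341, 0.0123, 0.1126]}
```

Emit:
servo_tool:
  series: "0 0 0.01 0 0 0 1; 0 0 0.02 0 0 0 1; 0 0 0.02 0 0 0 1"

```text
t: 29.15
eef_pos: [0.506, 0.2237, 0.1203]
orientation: [3.141, 0.029, 0.003]
wrist_force: [-1.0, -1.5, 4.6]
opening: 0.0194
gripper_force: 60.6
```

```bash
python3 st.py
```

```text
{'t': 29.15, 'eef_pos': [0.506, 0.2237, 0.1203], 'orientation': [3.1414, 0.0289, 0.0028], 'wrist_force': [-0.9788, -1.5437, 4.6027], 'torque': [-0.6092, 0.2092, 0.0861]}
```

Emit:
servo_tool:
  series: "0 0 0.01 0 0 0 1; 0 0 0.02 0 0 0 1; 0 0 0.02 0 0 0 1"

```text
t: 29.45
eef_pos: [0.5064, 0.2238, 0.1189]
orientation: [-3.141, -0.029, -0.004]
wrist_force: [-1.3, -2.2, 7.7]
opening: 0.0194
gripper_force: 60.9
```

```bash
python3 st.py
```

```text
{'t': 29.45, 'eef_pos': [0.5064, 0.2238, 0.1189], 'orientation': [-3.1412, -0.0293, -0.0043], 'wrist_force': [-1.2724, -2.1596, 7.6547], 'torque': [-0.7421, 0.3326, 0.085]}
```

Emit:
servo_tool:
  series: "0 -0.004 0.01 0 0 0 1; 0 -0.004 0.02 0 0 0 1; 0 -0.004 0.02 0 0 0 1"

```text
t: 29.75
eef_pos: [0.5064, 0.224, 0.1169]
orientation: [3.141, 0.029, 0.004]
wrist_force: [-1.0, -2.6, 8.6]
opening: 0.0189
gripper_force: 60.9
```

```bash
python3 st.py
```

```text
{'t': 29.75, 'eef_pos': [0.5064, 0.224, 0.1169], 'orientation': [3.1413, 0.0293, 0.0042], 'wrist_force': [-1.0402, -2.6099, 8.5505], 'torque': [-0.969, 0.2173, 0.078]}
```

Emit:
servo_tool:
  series: "0 0 0.01 0 0 0 1; 0 0 0.02 0 0 0 1; 0 0 0.03 0 0 0 1; 0 0 0.03 0 0 0 1"

```text
t: 30.15
eef_pos: [0.5064, 0.224, 0.1139]
orientation: [3.141, 0.029, 0.004]
wrist_force: [0.2, -3.6, 7.5]
opening: 0.0193
gripper_force: 60.9
```

```bash
python3 st.py
```

```text
{'t': 30.15, 'eef_pos': [0.5064, 0.224, 0.1139], 'orientation': [3.1413, 0.0293, 0.0042], 'wrist_force': [0.194, -3.5514, 7.5494], 'torque': [-1.0579, 0.1871, 0.0059]}
```

Emit:
servo_tool:
  series: "0 0.003 0.01 0 0 0 1; 0 0.003 0.02 0 0 0 1; 0 0.003 0.03 0 0 0 1; 0 0.003 0.03 0 0 0 1"

```text
t: 30.55
eef_pos: [0.5065, 0.2238, 0.111]
orientation: [-3.141, -0.029, -0.005]
wrist_force: [-0.8, -2.6, 7.8]
opening: 0.019
gripper_force: 60.9
```

```bash
python3 st.py
```

```text
{'t': 30.55, 'eef_pos': [0.5065, 0.2238, 0.111], 'orientation': [-3.1414, -0.0293, -0.0046], 'wrist_force': [-0.7887, -2.5805, 7.7876], 'torque': [-0.9805, 0.1486, 0.0635]}
```

Emit:
servo_tool:
  series: "0 0.001 0.01 0 0 0 1; 0 0.002 0.02 0 0 0 1; 0 0.002 0.03 0 0 0 1; 0 0.002 0.03 0 0 0 1"

```text
t: 30.95
eef_pos: [0.5064, 0.2236, 0.1076]
orientation: [-3.141, -0.029, -0.004]
wrist_force: [0.3, -2.8, 6.5]
opening: 0.0195
gripper_force: 60.7
```

```bash
python3 st.py
```

```text
{'t': 30.95, 'eef_pos': [0.5064, 0.2236, 0.1076], 'orientation': [-3.1413, -0.0291, -0.004], 'wrist_force': [0.3316, -2.8243, 6.4808], 'torque': [-0.8932, 0.0528, 0.0738]}
```

Emit:
servo_tool:
  series: "0 0 0.01 0 0 0 1; 0 0 0.02 0 0 0 1; 0 0 0.04 0 0 0 1; 0 0 0.06 0 0 0 1;0 0 0.06 0 0 0 1"

```text
t: 31.45
eef_pos: [0.5056, 0.2235, 0.1]
orientation: [3.141, 0.028, 0.001]
wrist_force: [1.0, -2.4, 2.4]
opening: 0.0194
gripper_force: 60.3
```

```bash
python3 st.py
```

```text
{'t': 31.45, 'eef_pos': [0.5056, 0.2235, 0.1], 'orientation': [3.1412, 0.028, 0.0007], 'wrist_force': [1.0294, -2.412, 2.3667], 'torque': [-0.8524, -0.2994, 0.0786]}
```

Emit:
servo_tool:
  series: "0 0 0.02 0 0 0 1; 0 0 0.04 0 0 0 1; 0 0 0.06 0 0 0 1; 0 0 0.08 0 0 0 1;0 0 0.08 0 0 0 1"

```text
t: 31.95
eef_pos: [0.5051, 0.2235, 0.0914]
orientation: [3.141, 0.027, -0.001]
wrist_force: [0.7, -3.4, 1.1]
opening: 0.0189
gripper_force: 60.1
```

```bash
python3 st.py
```

```text
{'t': 31.95, 'eef_pos': [0.5051, 0.2235, 0.0914], 'orientation': [3.141, 0.0274, -0.0013], 'wrist_force': [0.6754, -3.3613, 1.0579], 'torque': [-0.9492, -0.4334, 0.0872]}
```

Emit:
servo_tool:
  series: "0 0 0.02 0 0 0 1; 0 0 0.038 0 0 0 1; 0 0.003 0.038 0 0 0 1; 0 0.003 0.038 0 0 0 1;0 0.003 0.038 0 0 0 1"

```text
t: 32.45
eef_pos: [0.505, 0.2233, 0.0878]
orientation: [3.141, 0.027, -0.001]
wrist_force: [0.1, -3.7, -0.1]
opening: 0.0188
gripper_force: 60.0
```

Emit:
servo_tool:
  series: "0 0.003 0 0 0 0 1; 0 0.003 0 0 0 0 1; 0 0.003 0 0 0 0 1"

```text
t: 32.75
eef_pos: [0.505, 0.2232, 0.0878]
orientation: [-3.141, -0.027, 0.001]
wrist_force: [0.6, -0.8, -1.9]
opening: 0.0188
gripper_force: 59.7
```

```bash
python3 st.py
```

```text
{'t': 32.75, 'eef_pos': [0.505, 0.2232, 0.0878], 'orientation': [-3.1414, -0.0273, 0.0011], 'wrist_force': [0.5865, -0.8158, -1.8529], 'torque': [-0.451, -0.1122, 0.0907]}
```

Emit:
servo_tool:
  series: "0 0.003 0 0 0 0 1; 0 0.003 0 0 0 0 1; 0 0.003 0 0 0 0 1"

```text
t: 33.05
eef_pos: [0.5051, 0.223, 0.0879]
orientation: [-3.141, -0.027, 0.001]
wrist_force: [-0.0, -0.3, -2.9]
opening: 0.0193
gripper_force: 59.6
```

```bash
python3 st.py
```

```text
{'t': 33.05, 'eef_pos': [0.5051, 0.223, 0.0879], 'orientation': [-3.1412, -0.0274, 0.0007], 'wrist_force': [-0.0271, -0.2531, -2.9386], 'torque': [-0.0374, -0.021, 0.0713]}
```

Emit:
servo_tool:
  series: "0 0.003 0 0 0 0 1; 0 0.003 0 0 0 0 1; 0 0.003 0 0 0 0 1"

```text
t: 33.35
eef_pos: [0.5053, 0.2227, 0.088]
orientation: [-3.141, -0.027, 0.0]
wrist_force: [0.3, 1.1, -4.0]
opening: 0.0192
gripper_force: 59.5
```

```bash
python3 st.py
```

```text
{'t': 33.35, 'eef_pos': [0.5053, 0.2227, 0.088], 'orientation': [-3.141, -0.0274, 0.0002], 'wrist_force': [0.2531, 1.1174, -4.0405], 'torque': [0.3357, 0.0291, 0.1407]}
```

Slat 3 is set and the flat side rests on slat 2 without a dead zone. I raise the spacer, move back over the holder and look.

Emit:
servo_tool:
  series: "0 -0.002 -0.05 0 0 0 1; 0 -0.002 -0.15 0 0 0 1; 0 -0.002 -0.4 0 0 0 1;0 -0.002 -0.7 0 0 0 1;0 -0.002 -1 0 0 0 1"

```text
t: 33.85
eef_pos: [0.5057, 0.2225, 0.191]
orientation: [-3.141, -0.028, -0.003]
wrist_force: [0.4, -0.1, -0.1]
opening: 0.0194
gripper_force: 59.8
```

Emit:
servo_tool:
  series: "0 0.3 -0.05 0 0 0 1; 0 0.6 -0.05 0 0 0 1; 0.05 0.95 -0.05 0 0 0 1"

```text
t: 34.15
eef_pos: [0.5123, 0.1271, 0.1956]
orientation: [-3.14, -0.03, -0.005]
wrist_force: [1.1, -1.0, -0.9]
opening: 0.0196
gripper_force: 59.8
```

Emit:
servo_tool:
  series: "0 0.3 0 0 0 0 1; 0 0.6 0 0 0 0 1; 0.05 0.95 0 0 0 0 1"

```text
t: 34.45
eef_pos: [0.5188, 0.0316, 0.1953]
orientation: [-3.141, -0.029, -0.004]
wrist_force: [1.4, -0.3, -1.1]
opening: 0.0194
gripper_force: 59.8
```

Emit:
servo_tool:
  series: "0 0.3 0 0 0 0 1; 0 0.6 0 0 0 0 1; 0 0.95 0 0 0 0 1;0 0.95 0 0 0 0 1"

```text
t: 34.85
eef_pos: [0.5204, -0.0654, 0.1949]
orientation: [3.14, 0.021, 0.003]
wrist_force: [-0.2, 0.5, -1.5]
opening: 0.0188
gripper_force: 59.9
```

Emit:
servo_tool:
  series: "0 0.31 0 0 0 0 1; 0 0.31 0 0 0 0 1; 0 0.31 0 0 0 0 1;0 0.31 0 0 0 0 1"

```text
t: 35.25
eef_pos: [0.5211, -0.0925, 0.1939]
orientation: [-3.141, -0.028, -0.002]
wrist_force: [0.1, 0.1, -1.0]
opening: 0.0193
gripper_force: 59.9
```

```bash
python3 st.py; python3 - <<'E'
from h import *
for n in("top","scene"):
    p,z=ctrl.read_camera(n);C=cloud(n,z)
    for lo,hi in((.43,.50),(.50,.57)):
        sel=(abs(C[...,2]-.076)<.003)&(C[...,0]>lo)&(C[...,0]<hi)&(C[...,1]>.08)&(C[...,1]<.29)
        y=np.sort(C[sel][:,1]-.0166*(C[sel][:,0]-.505));g=np.where(np.diff(y)>.008)[0];print(n,[(a.round(4),b.round(4),((a+b)/2).round(4)) for a,b in zip(y[np.r_[0,g+1]],y[np.r_[g,len(y)-1]])])
E
```

```text
{'t': 35.25, 'eef_pos': [0.5211, -0.0925, 0.1939], 'orientation': [-3.1414, -0.0285, -0.0016], 'wrist_force': [0.138, 0.0584, -0.9973], 'torque': [-0.0103, -0.0067, 0.0262]}
top [(np.float64(0.1882), np.float64(0.2099), np.float64(0.1991)), (np.float64(0.2318), np.float64(0.2569), np.float64(0.2443))]
top [(np.float64(0.2325), np.float64(0.2569), np.float64(0.2447))]
scene [(np.float64(0.0916), np.float64(0.1181), np.float64(0.1048)), (np.float64(0.139), np.float64(0.1651), np.float64(0.1521)), (np.float64(0.1832), np.float64(0.211), np.float64(0.1971)), (np.float64(0.2304), np.float64(0.2574), np.float64(0.2439))]
scene [(np.float64(0.0911), np.float64(0.1186), np.float64(0.1049)), (np.float64(0.1386), np.float64(0.1642), np.float64(0.1514)), (np.float64(0.1843), np.float64(0.2103), np.float64(0.1973)), (np.float64(0.2305), np.float64(0.2572), np.float64(0.2439))]
```

The spacings read about 46–47 mm with coarse vision, and 46.1 and 46.2 mm from the touch points. I now lower it into the holder.

Emit:
servo_tool:
  series: "0 0.012 0.2 0 0 0 1; 0 0.012 0.4 0 0 0 1; 0 0.012 0.5 0 0 0 1; 0 0.012 0.6 0 0 0 1; 0 0.012 0.7 0 0 0 1"

```text
t: 35.85
eef_pos: [0.5215, -0.094, 0.1231]
orientation: [3.141, 0.029, 0.002]
wrist_force: [0.0, 0.7, -0.7]
opening: 0.0191
gripper_force: 59.9
```

Emit:
servo_tool:
  series: "0 0 0.1 0 0 0 1; 0 0 0.2 0 0 0 1; 0 0 0.3 0 0 0 1; 0 0 0.36 0 0 0 1; 0 0 0.36 0 0 0 1"

```text
t: 36.35
eef_pos: [0.5203, -0.0944, 0.0861]
orientation: [3.141, 0.027, -0.003]
wrist_force: [-1.0, 0.4, -1.0]
opening: 0.0196
gripper_force: 59.9
```

```bash
python3 st.py
```

```text
{'t': 36.35, 'eef_pos': [0.5203, -0.0944, 0.0861], 'orientation': [3.1413, 0.0274, -0.0034], 'wrist_force': [-0.9712, 0.4024, -0.9896], 'torque': [-0.0259, 0.0324, -0.0156]}
```

Emit:
servo_tool:
  series: "0 -0.004 0.01 0 0 0 1; 0 -0.004 0.02 0 0 0 1; 0 -0.004 0.025 0 0 0 1; 0 -0.004 0.025 0 0 0 1"

```text
t: 36.75
eef_pos: [0.5211, -0.0939, 0.085]
orientation: [-3.141, -0.028, -0.001]
wrist_force: [0.6, -0.6, -0.3]
opening: 0.0195
gripper_force: 59.9
```

Emit:
servo_tool:
  series: "0 0 0.005 0 0 0 1; 0 0 0.01 0 0 0 1; 0 0 0.01 0 0 0 1"

```text
t: 37.05
eef_pos: [0.5209, -0.0939, 0.0837]
orientation: [-3.141, -0.028, 0.0]
wrist_force: [0.9, 0.8, -1.0]
opening: 0.0193
gripper_force: 59.9
```

Emit:
servo_tool:
  series: "0 0 0.005 0 0 0 1; 0 0 0.005 0 0 0 1; 0 0 0.005 0 0 0 1"

```text
t: 37.35
eef_pos: [0.521, -0.094, 0.0833]
orientation: [3.141, 0.028, 0.0]
wrist_force: [-0.7, -0.3, 0.0]
opening: 0.0194
gripper_force: 60.0
```

Emit:
servo_tool:
  series: "0 0 0.004 0 0 0 1; 0 0 0.004 0 0 0 1; 0 0 0.004 0 0 0 1"

```text
t: 37.65
eef_pos: [0.521, -0.094, 0.0832]
orientation: [3.141, 0.028, 0.0]
wrist_force: [-1.6, -0.3, 3.8]
opening: 0.0193
gripper_force: 60.4
```

The plate is on the rim at the same TCP height (0.0832) as when I picked it up, so the grip did not slip and the plate was 0.4–0.7 mm above the boards at each gap. Now I release.

Emit:
servo_tool:
  series: "0 0 0 0 0 0 0; 0 0 0 0 0 0 -0.3; 0 0 0 0 0 0 -1;0 0 0 0 0 0 -1;0 0 0 0 0 0 -1"

```text
t: 38.15
eef_pos: [0.521, -0.0939, 0.0827]
orientation: [-3.141, -0.028, 0.0]
wrist_force: [0.8, -0.3, -0.1]
opening: 0.0851
gripper_force: 0.0
```

Emit:
servo_tool:
  series: "0 0 0 0 0 0 -1; 0 0 -0.1 0 0 0 -1; 0 0 -0.3 0 0 0 -1;0 0 -0.6 0 0 0 -1;0 0 -1 0 0 0 -1"

```text
t: 38.65
eef_pos: [0.5198, -0.0939, 0.1832]
orientation: [3.141, 0.028, -0.005]
wrist_force: [1.4, -0.9, -0.4]
opening: 0.085
gripper_force: 0.0
```

Emit:
servo_tool:
  series: "-0.4 0 -0.1 0 0 0 -1; -0.8 0.2 -0.3 0 0 0 -1; -1 0.5 -0.3 0 0 0 -1;-1 0.9 -0.3 0 0 0 -1;-1 0.9 -0.3 0 0 0 -1"

```text
t: 39.15
eef_pos: [0.422, -0.1885, 0.2142]
orientation: [3.141, 0.021, 0.004]
wrist_force: [-0.8, 0.4, 0.2]
opening: 0.0852
gripper_force: 0.0
```

```bash
python3 st.py; python3 - <<'E'
from h import *
out=[]
for n,(r0,r1,c0,c1) in(("scene",(130,280,250,450)),("top",(130,280,180,380))):
    p,z=ctrl.read_camera(n);out.append(cv2.resize(p[r0:r1,c0:c1],None,fx=4,fy=4,interpolation=cv2.INTER_CUBIC)[:,:])
    if n=="top":
        h=cv2.cvtColor(p,cv2.COLOR_RGB2HSV)
        for row in range(185,226,8):
            print(row)
        # brightness edges per board, averaged along board direction
        ys=np.arange(.08,.28,.0005);xs=np.arange(.45,.56,.002)
        acc=[]
        for y in ys:
            uv=proj("top",[[x,y+.0166*(x-.505),.076] for x in xs]).astype(np.float32)
            s=cv2.remap(p,uv[:,0],uv[:,1],cv2.INTER_LINEAR)[:,0].astype(float);acc.append(np.median(s,0)[0])
        acc=np.array(acc);m=acc>90;e=np.flatnonzero(np.diff(m.astype(int)));print([(round(ys[i],4),int(np.diff(m.astype(int))[i])) for i in e])
cv2.imwrite("pics/end.png",cv2.resize(np.vstack(out),None,fx=.5,fy=.5)[...,::-1])
E
```

```text
{'t': 39.15, 'eef_pos': [0.422, -0.1885, 0.2142], 'orientation': [3.1405, 0.0208, 0.0035], 'wrist_force': [-0.7628, 0.3746, 0.2449], 'torque': [0.0773, 0.001, -0.0226]}
185
193
201
209
217
225
[(np.float64(0.1645), -1), (np.float64(0.175), 1), (np.float64(0.211), -1), (np.float64(0.2185), 1), (np.float64(0.257), -1), (np.float64(0.267), 1), (np.float64(0.277), -1)]
```

View pics/end.png

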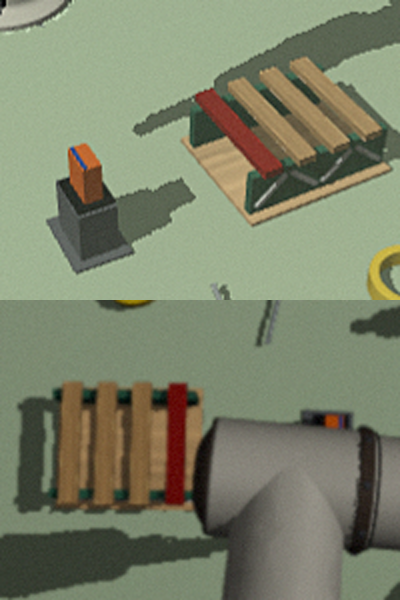

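The slats stand evenly: their far faces are at y = 0.1645, 0.211 and 0.257. The orange spacer hangs in its holder at crop (85,185), and the gripper is open and clear. I hand in.

```bash
python3 -c "
from plant import ctrl
print(ctrl.hand_in())"
```

```text
the job is handed in; nothing more can be done
None
```

I set all three slats with the orange spacer (46.1 and 46.2 mm between touch points, 46 mm intended; final image 46.5 and 46.0 mm), hung it back in its holder, let go and handed the job in at about 39 s; the result of the judging was not shown.

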